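# Light up the church and the round tower

### The arm

A 6-joint arm with a two-finger parallel gripper is mounted at the origin on the work surface. World frame = base frame: x ahead of the robot, y to its left, z up, the work surface at z = 0. Lengths are in m, angles in rad, forces in N, time in s.
With the tool pointing down it reaches from about 0.25 to 0.725 m from the base axis. Payload 4 kg.
Tool frame: the origin (TCP) lies midway between the tips of the shut fingers; the grasp point (between the pads) lies 19 mm behind it; z points along the fingers, y is the line along which they close (so a half turn about z gives the same grasp; the last joint's range is limited). The gripper opens to 85 mm and grips with 20 to 120 N. Pads are 22 mm wide; open, the fingers measure 114 mm over their backs; the gripper's body (76 mm by 85 mm) begins 54 mm behind the grasp point. The pads swing forward as they close: fully open they stand 13 mm farther back than shut.
Start: joints at [1.258, 0.241, 0.005, 1.335, 0, 1.571], TCP at [0.154, 0.476, 0.231] pointing down, gripper open.
Joint ranges: [-2.72, 2.72], [-1.05, 1.87], [-1.09, 1.28], [-1.99, 2.15], [-1.42, 1.44], [-3.14, 3.14]. Speed limits (rad/s): [2.79, 2.79, 3.14, 3.14, 3.14, 3.14].

### API

Orientations are given as a unit quaternion [x, y, z, w].
In Python, from workcell import bot gives the robot as it stands. The module is installed in compiled form; this text tells all that it offers.
- The arm moves only by the tool drive_tool, never from a script. Its arguments are lists of equal length, an entry for each row: "slide": the shift along the tool's x, y, z scaled (see below), a list of three; "rotation": the turn, a rotation vector about the tool's x, y, z scaled (see below), a list of three. A call has exactly 8 rows; each row is the pose to reach, as a shift and turn from the pose commanded when the call began, along the tool's axes at that moment; what a row does not reach only later rows make up. The controller multiplies each number of a shift by 250 mm and each number of a turn by 0.5 rad. A row lasts 1/8 s, in which the tool goes at most 62.5 mm and 10.7 degrees, less where a joint would pass 70% of its speed; a pose out of reach is approached as far as the arm can. A call with a number of a shift or a turn outside -1 to 1 is refused whole. A call with a gripper value outside its range is refused whole. "gripper" is the opening, from 0 (shut) to 1 (fully open), set as the call begins (left out, the last holds). The fingers move at their own pace and stop on an object; the grip force is fixed at half the most. Time passes only in rows, so rows that repeat a pose let the fingers close, or fill a call up. It gives the time, the measured TCP pose, the force, the opening and the grip force at its end, in the units of the state.
- bot.get_obs(): the state, without advancing time (a new reading comes with each control period).
- bot.camera(name): name is "scene" or "side" or "wrist"; returns a dict with "image" (480x640x3 uint8, red, green, blue), "z_map" (480x640 float32, m along the optical axis (not along the pixel's ray), 0 where there is no reading), "camera_matrix" (3x3 intrinsics, pixels), "xyz" and "orientation" of the camera in the world. Camera axes: x right, y up, looking along -z (the intrinsics and any distortion apply to the point x, -y, -z); pixel columns grow to the right and rows downward; lengths in m; the calibration is good to about 2 mm. A picture is of the moment at which its call begins.
- bot.job_done(): hands the job in; it is judged then, once.
The state is a dict: "clock": time; "joint_pos": joint angles; "joint_vel": joint speeds; "tau": joint torques, N m; "eef_pos": TCP position; "tool_rot": TCP orientation; "ft_force": force on the tool from outside, world axes, zero at the start; "ft_torque": the same for the moment, N m; "grip_width": finger opening in m; "grasp_force": force on a finger pad.
Only numpy, scipy, OpenCV 4.12 (cv2) and the standard library are available. Lean on these libraries where they do the work, as an engineer would, in place of code of your own. Each camera call takes 0.05 s, during which the arm holds its last target. There are 200 camera calls.

### The job

Four white house lights stand in a row on the shop counter, each on a wooden base with a brass push switch in front of it. With the fingertips, gently push the church's switch right down so that it stays on, then do the same for the round tower's switch, and draw the hand back clear. Leave the cottage and townhouse switched off, and do not shift, lift or knock any of the houses or the ornaments around them.

Things in the scene. Friction and masses are not known exactly. Their poses are not given: they have to be found in the camera images.
- church: the church: white ceramic, a small pitched-roof nave with a square steeple beside it ending in a pointed spire; 46 x 85 mm on plan, 118 mm tall. Loose; it stands on the rear of its own light base. Origin: centre of its underside; its front faces its own -x, z up.
- church_base: wooden light base that carries the church, fixed to the table: 170 mm (own x) by 90 mm (own y), 28 mm high; origin at the centre of its underside, on the table. The house stands centred 45 mm towards own +x, the push switch is centred 60 mm towards own -x (the end nearer the robot).
- church_switch (a joint): push switch of the church's base: how far its cap is pushed down, in m. 0 = off (fully up), 0.010 = bottomed; it is on from 0.006. It slides straight down against about 3 N of friction, has no spring, and stays where it is left. Its end stop is cushioned: pushed further, the bottomed cap gives up to 4 mm more, needing 5 N at first and 15 N at the end, and rises those 4 mm again when released.
- church_switch_top (a point): centre of the top face of the church base's switch cap, moving with it: a brass disc 25 mm across. Off, it is 46 mm above the table (18 mm above the wood); fully down, 36 mm above the table. z up.
- tower: the round tower: white ceramic, a plain cylinder 52 mm in diameter and 66 mm tall under a pointed conical roof 66 mm wide; 108 mm tall in all. Loose; it stands on the rear of its own light base. Origin: centre of its underside; its front faces its own -x, z up.
- tower_base: wooden light base that carries the tower, fixed to the table: 170 mm (own x) by 90 mm (own y), 28 mm high; origin at the centre of its underside, on the table. The house stands centred 45 mm towards own +x, the push switch is centred 60 mm towards own -x (the end nearer the robot).
- tower_switch (a joint): push switch of the tower's base: how far its cap is pushed down, in m. 0 = off (fully up), 0.010 = bottomed; it is on from 0.006. It slides straight down against about 3 N of friction, has no spring, and stays where it is left. Its end stop is cushioned: pushed further, the bottomed cap gives up to 4 mm more, needing 5 N at first and 15 N at the end, and rises those 4 mm again when released.
- tower_switch_top (a point): centre of the top face of the tower base's switch cap, moving with it: a brass disc 25 mm across. Off, it is 46 mm above the table (18 mm above the wood); fully down, 36 mm above the table. z up.
- cottage: the cottage: white ceramic, wide and low, 50 x 70 mm, 60 mm to the ridge of its pitched roof, with one square chimney to 75 mm. Loose; it stands on the rear of its own light base. Origin: centre of its underside; its front faces its own -x, z up.
- cottage_base: wooden light base that carries the cottage, fixed to the table: 170 mm (own x) by 90 mm (own y), 28 mm high; origin at the centre of its underside, on the table. The house stands centred 45 mm towards own +x, the push switch is centred 60 mm towards own -x (the end nearer the robot).
- cottage_switch (a joint): push switch of the cottage's base: how far its cap is pushed down, in m. 0 = off (fully up), 0.010 = bottomed; it is on from 0.006. It slides straight down against about 3 N of friction, has no spring, and stays where it is left. Its end stop is cushioned: pushed further, the bottomed cap gives up to 4 mm more, needing 5 N at first and 15 N at the end, and rises those 4 mm again when released.
- cottage_switch_top (a point): centre of the top face of the cottage base's switch cap, moving with it: a brass disc 25 mm across. Off, it is 46 mm above the table (18 mm above the wood); fully down, 36 mm above the table. z up.
- townhouse: the townhouse: white ceramic, a tall flat-roofed block, 56 x 62 mm over its cornice, 91 mm tall. Loose; it stands on the rear of its own light base. Origin: centre of its underside; its front faces its own -x, z up.
- townhouse_base: wooden light base that carries the townhouse, fixed to the table: 170 mm (own x) by 90 mm (own y), 28 mm high; origin at the centre of its underside, on the table. The house stands centred 45 mm towards own +x, the push switch is centred 60 mm towards own -x (the end nearer the robot).
- townhouse_switch (a joint): push switch of the townhouse's base: how far its cap is pushed down, in m. 0 = off (fully up), 0.010 = bottomed; it is on from 0.006. It slides straight down against about 3 N of friction, has no spring, and stays where it is left. Its end stop is cushioned: pushed further, the bottomed cap gives up to 4 mm more, needing 5 N at first and 15 N at the end, and rises those 4 mm again when released.
- townhouse_switch_top (a point): centre of the top face of the townhouse base's switch cap, moving with it: a brass disc 25 mm across. Off, it is 46 mm above the table (18 mm above the wood); fully down, 36 mm above the table. z up.
- toadstool: small ceramic-and-wood toadstool ornament, 28 mm wide, 38 mm tall, loose on the church base beside the front of the church, about 60 mm from the switch centre. A bystander. Origin: centre of its underside.
- toadstool_small: smaller toadstool ornament, 22 mm wide, 30 mm tall, loose on the townhouse base beside the front of the townhouse, about 60 mm from the switch centre. A bystander. Origin: centre of its underside.
- candle_jar: jar candle with wooden lid, 66 mm wide, 80 mm tall, behind the houses. A bystander. Origin: centre of its underside.
- mug: blue mug, 80 mm wide, 90 mm tall, behind the houses. A bystander. Origin: centre of its underside.
- pot: terracotta pot, 100 mm wide, 85 mm tall, left of the houses. A bystander. Origin: centre of its underside.
- bud_vase: white bud vase, 68 mm wide, 100 mm tall, right of the houses. A bystander. Origin: centre of its underside.
Not all that is in view belongs to the job. Leave any blue, green or purple look-alike of the church_base alone.

How it is judged:
By the outcome, as a careful person would: the job done as asked, in the order asked, and still so for the second after the job is handed in, with the robot touching nothing.
It also fails if it takes over 40 s, if anything falls off the work surface, if the arm or the gripper's body presses on something with over 40 N, if the wrist force passes 120 N, or if a joint passes its speed limit or range.

## Working session

There is one attempt and no reset: what is moved stays moved. The work goes in short steps, Python scripts to look and compute and a tool call to move; the robot and the scene stay as the last step left them, time stands still between calls to the robot, and variables do not carry over. Pictures are saved under pics/ and viewed, at most 10 in all, crops included, and the job is handed in when it is done.

Besides the shell and the picture viewer there is one more tool, called after "Call:" as name(argument=value, ...) on one line, values as JSON. drive_tool: Moves the arm, as the interface text tells. Shifts and turns lie within -1 to 1; 1 stands for 250 mm of shift or 0.5 rad of turn. Its arguments: {"type":"object","properties":{"slide":{"type":"array","items":{"type":"array","items":{"type":"number"}}},"rotation":{"type":"array","items":{"type":"array","items":{"type":"number"}}},"gripper":{"type":"number"}},"required":["slide","rotation"]}

```bash
mkdir -p pics; python3 - <<'E'
from workcell import bot
import cv2, pickle
o=bot.get_obs(); print(o['clock'],o['eef_pos'],o['tool_rot'],o['grip_width'])
d={n:bot.camera(n) for n in("scene","side")}
pickle.dump(d,open('d.pkl','wb'))
for n in d:
    cv2.imwrite(f'pics/{n}.png',d[n]['image'][:,:,::-1]); print(n,d[n]['camera_matrix'],d[n]['xyz'],d[n]['orientation'],[k for k in d[n]])
E
```

```text
0.0 [0.15365527 0.4751526  0.23042607] [ 1.55748222e-01  9.87796250e-01 -1.01327796e-03 -1.79815157e-04] 0.0860042329255527
scene [[594.32769426   0.         320.56443667]
 [  0.         594.32769426 239.07069163]
 [  0.           0.           1.        ]] [1.44031963 0.29288731 1.22991683] [0.18288047 0.2770368  0.79968246 0.50031322] ['image', 'z_map', 'camera_matrix', 'xyz', 'orientation']
side [[554.84106433   0.         326.00181706]
 [  0.         554.84106433 239.88444739]
 [  0.           0.           1.        ]] [ 0.25613755 -1.13338009  0.83069352] [ 0.45883156 -0.06997741 -0.13263027  0.87577736] ['image', 'z_map', 'camera_matrix', 'xyz', 'orientation']
```

View pics/scene.png

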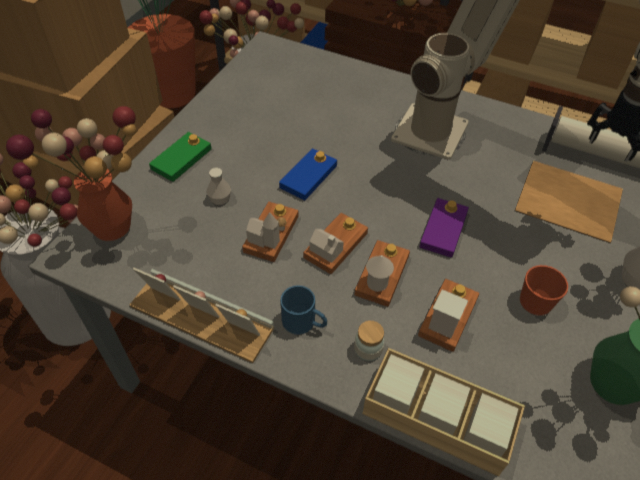

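View pics/side.png

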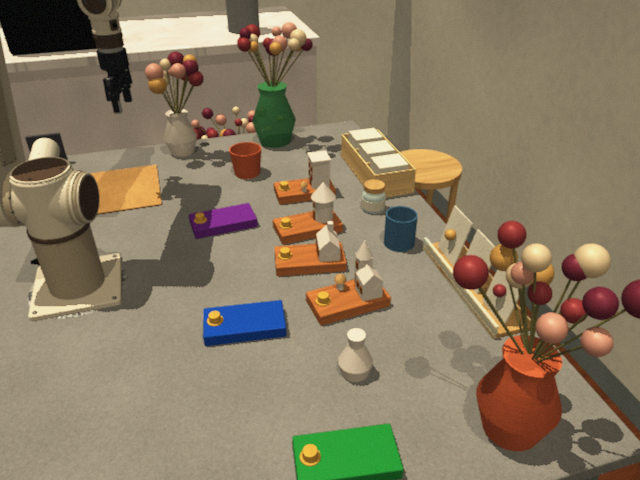

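The scene view shows the church at (265,230) with its switch near (280,211), the cottage switch near (349,224), the tower switch near (390,250) and the townhouse switch near (460,291). In the side view the same switches are near (322,298), (282,258), (281,224) and (285,186).

```bash
cat > h.py <<'E'
import numpy as np, cv2
from scipy.spatial.transform import Rotation as R
def ray(c,u,v):
    K=c['camera_matrix']; p=np.array([(u-K[0,2])/K[0,0],-(v-K[1,2])/K[1,1],-1.])
    return np.array(c['xyz']),R.from_quat(c['orientation']).apply(p)
def onplane(c,u,v,z):
    o,d=ray(c,u,v); return o+d*(z-o[2])/d[2]
def depth(c,u,v):
    o,d=ray(c,u,v); return o+d*c['z_map'][int(v),int(u)]
def brass(c):
    hsv=cv2.cvtColor(c['image'],cv2.COLOR_RGB2HSV)
    return cv2.inRange(hsv,(16,130,110),(28,255,255))
E
python3 - <<'E'
import pickle
from h import *
d=pickle.load(open('d.pkl','rb'))
S={'scene':dict(church=(280,211),cottage=(349,224),tower=(390,250),town=(460,291)),'side':dict(church=(322,298),cottage=(282,258),tower=(281,224),town=(285,186))}
for n in d:
    c=d[n]; m=brass(c)
    for k,(u,v) in S[n].items():
        w=m[v-14:v+15,u-14:u+15]; ys,xs=np.nonzero(w)
        P=np.array([depth(c,x+u-14,y+v-14) for y,x in zip(ys,xs)])
        t=P[P[:,2]>.043] if len(P) else P
        print(n,k,len(P),len(t),'pix',xs.mean()+u-14,ys.mean()+v-14,'top mean',t.mean(0).round(4),'zmax',P[:,2].max().round(4),'mid',((t.max(0)+t.min(0))/2).round(4))
# upscale crops
a=cv2.resize(d['scene']['image'][190:350,230:490],None,fx=3,fy=3,interpolation=cv2.INTER_CUBIC)
cv2.imwrite('pics/crop.png',a[:,:,::-1])
E
```

```text
scene church 114 68 pix 280.4122807017544 212.49122807017545 top mean [ 0.5642 -0.2226  0.0713] zmax 1.2299 mid [0.9771 0.0176 0.6365]
scene cottage 87 32 pix 349.5632183908046 222.6551724137931 top mean [ 0.4873 -0.0611  0.0458] zmax 0.0501 mid [ 0.4869 -0.0614  0.0469]
scene tower 94 32 pix 391.0744680851064 249.29787234042556 top mean [0.5196 0.0695 0.0453] zmax 0.0505 mid [0.5192 0.0706 0.0468]
scene town 98 48 pix 459.8061224489796 289.5612244897959 top mean [0.564  0.2643 0.0458] zmax 0.05 mid [0.5635 0.2638 0.0465]
side church 182 82 pix 322.75824175824175 298.42857142857144 top mean [ 0.524  -0.2517  0.0474] zmax 0.0513 mid [ 0.5244 -0.2492  0.0472]
side cottage 142 59 pix 284.6478873239437 253.35915492957747 top mean [ 0.4849 -0.0653  0.0472] zmax 0.0533 mid [ 0.4848 -0.0649  0.0482]
side tower 120 46 pix 285.43333333333334 222.925 top mean [0.5193 0.0671 0.0472] zmax 0.0521 mid [0.5195 0.0699 0.0479]
side town 90 33 pix 283.84444444444443 185.65555555555557 top mean [0.5621 0.2611 0.0476] zmax 0.0526 mid [0.5631 0.2626 0.0484]
```

View pics/crop.png

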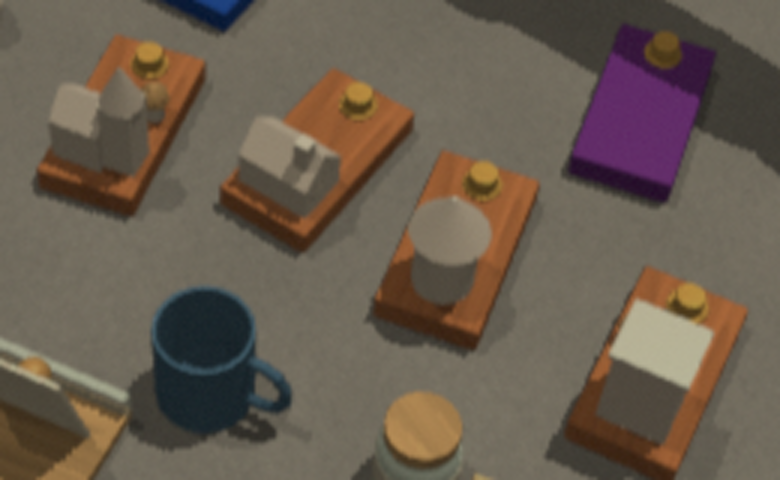

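```bash
cat >> h.py <<'E'
def togo(o,target):
    return R.from_quat(o['tool_rot']).inv().apply(np.array(target)-o['eef_pos'])/0.25
E
python3 - <<'E'
import pickle
from h import *
from workcell import bot
d=pickle.load(open('d.pkl','rb'))
print(onplane(d['scene'],280.3,208,.046),onplane(d['scene'],391.3,247.7,.046))
o=bot.get_obs()
for t in [(.30,.14,.23),(.522,-.25,.16),(.519,.068,.16)]: print(t,togo(o,t))
# orange base footprints -> yaw
hsv=cv2.cvtColor(d['side']['image'],cv2.COLOR_RGB2HSV)
E
```

```text
[ 0.52705194 -0.24412294  0.046     ] [0.52098542 0.07055751 0.046     ]
(0.3, 0.14, 0.23) [-0.96947198 -1.09566474  0.00408038]
(0.522, -0.25, 0.16) [-2.29442558 -2.30619384  0.28632367]
(0.519, 0.068, 0.16) [-1.89158832 -1.09960975  0.28409089]
```

Call:
drive_tool(slide=[[-0.08,-0.08,0],[-0.2,-0.2,0],[-0.35,-0.35,0],[-0.5,-0.5,0],[-0.63,-0.63,0],[-0.72,-0.72,0],[-0.76,-0.76,0],[-0.76,-0.76,0]], rotation=[[0,0,0],[0,0,0],[0,0,0],[0,0,0],[0,0,0],[0,0,0],[0,0,0],[0,0,0]], gripper=0)

```text
clock: 1.1
eef_pos: [0.2763, 0.2363, 0.2312]
tool_rot: [0.157, 0.988, 0.0, -0.0]
ft_force: [0.1, 0.3, 0.1]
grip_width: -0.0002
grasp_force: 0.0
```

Call:
drive_tool(slide=[[-0.08,-0.08,0],[-0.2,-0.2,0],[-0.35,-0.35,0],[-0.5,-0.5,0],[-0.63,-0.63,0],[-0.72,-0.72,0],[-0.76,-0.76,0],[-0.76,-0.76,0]], rotation=[[0,0,0],[0,0,0],[0,0,0],[0,0,0],[0,0,0],[0,0,0],[0,0,0],[0,0,0]])

```text
clock: 2.1
eef_pos: [0.3987, -0.0022, 0.231]
tool_rot: [0.156, 0.988, 0.0, -0.0]
ft_force: [-0.0, 0.7, -0.0]
grip_width: -0.0001
grasp_force: 0.0
```

Call:
drive_tool(slide=[[-0.08,-0.08,0],[-0.2,-0.2,0],[-0.32,-0.35,0],[-0.42,-0.5,0],[-0.5,-0.6,0],[-0.56,-0.7,0],[-0.6,-0.76,0],[-0.6,-0.76,0]], rotation=[[0,0,0],[0,0,0],[0,0,0],[0,0,0],[0,0,0],[0,0,0],[0,0,0],[0,0,0]])

```text
clock: 3.1
eef_pos: [0.4831, -0.2292, 0.231]
tool_rot: [0.156, 0.988, 0.0, -0.0]
ft_force: [-0.3, -0.4, 0.0]
grip_width: -0.0001
grasp_force: 0.0
```

```bash
python3 - <<'E'
from h import *
from workcell import bot
c=bot.camera('wrist'); o=bot.get_obs(); print(o['clock'],o['eef_pos'],o['tool_rot'],o['grip_width'],o['ft_force'],c['xyz'])
cv2.imwrite('pics/w1.png',c['image'][:,:,::-1])
import pickle; pickle.dump(c,open('w1.pkl','wb'))
m=brass(c); n,l,s,ce=cv2.connectedComponentsWithStats(m)
for i in range(1,n):
    if s[i,4]>150: print(s[i],ce[i],onplane(c,*ce[i],.046))
E
```

```text
3.15 [ 0.48276553 -0.22859689  0.23111289] [ 1.55384987e-01  9.87853812e-01  4.53647462e-04 -3.83442384e-04] -0.0005260554253099604 [-0.89665575  0.293399    0.51766681] [ 0.41389333 -0.2072516   0.37302785]
[ 505  115   48   45 1577] [527.88015219 137.00697527] [ 0.48022952 -0.06901828  0.046     ]
[ 300  232   39   39 1207] [318.95111848 250.82518641] [ 0.51796894 -0.24760967  0.046     ]
```

View pics/w1.png

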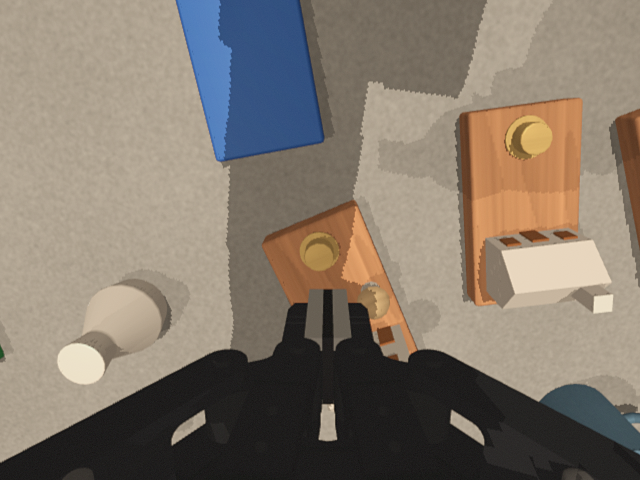

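```bash
python3 - <<'E'
import pickle
from h import *
from workcell import bot
c=pickle.load(open('w1.pkl','rb')); m=brass(c); o=bot.get_obs()
for box in [(505,115),(295,227)]:
    P=np.array([depth(c,u,v) for u in range(box[0],box[0]+50) for v in range(box[1],box[1]+50) if m[v,u]])
    t=P[P[:,2]>.043]; t=t[t[:,2]<.05]
    (x,y),r=cv2.minEnclosingCircle(np.float32(t[:,:2])); print(len(t),t.mean(0),'circ',x,y,r)
print(togo(o,(x,y,.056)))
E
```

```text
811 [ 0.48361354 -0.06342718  0.04543464] circ 0.48370882868766785 -0.06334199756383896 0.012668554671108723
652 [ 0.52294173 -0.24944659  0.04546489] circ 0.5231884717941284 -0.24968135356903076 0.012340527959167957
[-0.18040448 -0.03117087  0.70026573]
```

Call:
drive_tool(slide=[[-0.08,-0.01,0.06],[-0.16,-0.03,0.18],[-0.18,-0.03,0.32],[-0.18,-0.03,0.46],[-0.18,-0.03,0.58],[-0.18,-0.03,0.66],[-0.18,-0.03,0.7],[-0.18,-0.03,0.7]], rotation=[[0,0,0],[0,0,0],[0,0,0],[0,0,0],[0,0,0],[0,0,0],[0,0,0],[0,0,0]])

```text
clock: 4.15
eef_pos: [0.523, -0.2496, 0.0561]
tool_rot: [0.155, 0.988, 0.0, -0.001]
ft_force: [-0.4, 0.3, 1.0]
grip_width: 0.0002
grasp_force: 0.0
```

```bash
python3 - <<'E'
from h import *
from workcell import bot
c=bot.camera('wrist'); o=bot.get_obs(); print(o['eef_pos'],o['ft_force'],togo(o,(.523,-.2495,.035)))
cv2.imwrite('pics/w2.png',c['image'][:,:,::-1])
E
```

```text
[ 0.52359736 -0.25013724  0.05690872] [ 0.11317809 -0.57990614  0.16918566] [0.00310353 0.00168461 0.08763338]
```

View pics/w2.png

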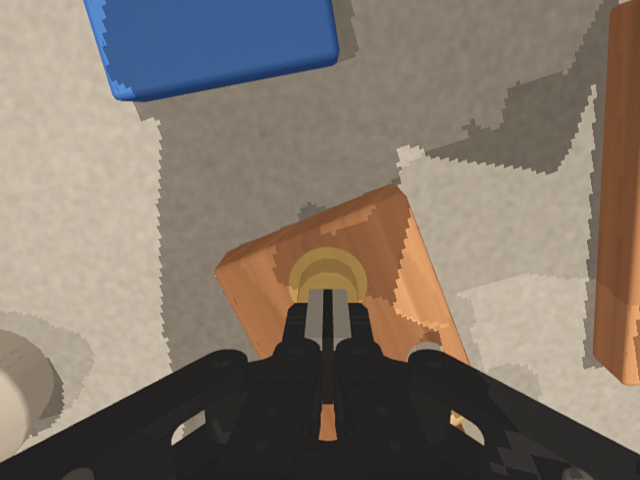

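Shut fingertips sit over the church cap, at (328,285), with the toadstool clear at (430,348). Pressing gently.

Call:
drive_tool(slide=[[0,0,0.02],[0,0,0.035],[0,0,0.048],[0,0,0.06],[0,0,0.07],[0,0,0.078],[0,0,0.084],[0,0,0.086]], rotation=[[0,0,0],[0,0,0],[0,0,0],[0,0,0],[0,0,0],[0,0,0],[0,0,0],[0,0,0]])

```text
clock: 5.2
eef_pos: [0.5234, -0.2508, 0.0353]
tool_rot: [0.156, 0.988, -0.0, 0.0]
ft_force: [-1.9, 1.4, 6.7]
grip_width: -0.0
grasp_force: 3.3
```

6.7 N puts the cap in the cushion, so it is bottomed. Lift straight up, then go to the tower.

Call:
drive_tool(slide=[[0,0,-0.03],[0,0,-0.12],[0,0,-0.26],[0,0,-0.42],[0,0,-0.58],[0,0,-0.7],[0,0,-0.77],[0,0,-0.79]], rotation=[[0,0,0],[0,0,0],[0,0,0],[0,0,0],[0,0,0],[0,0,0],[0,0,0],[0,0,0]])

```text
clock: 6.2
eef_pos: [0.5236, -0.2508, 0.2335]
tool_rot: [0.156, 0.988, -0.0, 0.001]
ft_force: [-0.3, -0.5, -0.7]
grip_width: 0.0
grasp_force: 0.0
```

```bash
python3 - <<'E'
from h import *
from workcell import bot
o=bot.get_obs(); print(o['eef_pos'],togo(o,(.48,.065,.23)))
c=bot.camera('side'); m=brass(c)
P=np.array([depth(c,u,v) for u in range(308,337) for v in range(284,313) if m[v,u]]); print(len(P),np.sort(P[:,2])[-30:].mean())
E
```

```text
[ 0.52363446 -0.25084736  0.23349958] [0.55482618 1.14839845 0.01269614]
137 0.039371474348341505
```

Call:
drive_tool(slide=[[0.04,0.05,0],[0.12,0.15,0],[0.22,0.3,0],[0.3,0.45,0],[0.34,0.57,0],[0.36,0.66,0],[0.36,0.7,0],[0.36,0.7,0]], rotation=[[0,0,0],[0,0,0],[0,0,0],[0,0,0],[0,0,0],[0,0,0],[0,0,0],[0,0,0]])

```text
clock: 7.25
eef_pos: [0.4911, -0.0559, 0.2316]
tool_rot: [0.155, 0.988, -0.0, -0.001]
ft_force: [0.0, -0.4, -0.2]
grip_width: -0.0003
grasp_force: 0.0
```

Call:
drive_tool(slide=[[0.02,0.03,0],[0.05,0.1,0],[0.09,0.18,0],[0.13,0.27,0],[0.16,0.35,0],[0.18,0.41,0],[0.19,0.44,0],[0.19,0.44,0]], rotation=[[0,0,0],[0,0,0],[0,0,0],[0,0,0],[0,0,0],[0,0,0],[0,0,0],[0,0,0]])

```text
clock: 8.25
eef_pos: [0.4801, 0.0629, 0.2322]
tool_rot: [0.156, 0.988, -0.0, -0.0]
ft_force: [-0.2, 0.4, -0.8]
grip_width: 0.0002
grasp_force: 0.0
```

```bash
python3 - <<'E'
from h import *
from workcell import bot
c=bot.camera('wrist'); o=bot.get_obs(); print(o['clock'],o['eef_pos'])
cv2.imwrite('pics/w3.png',c['image'][:,:,::-1])
m=brass(c); n,l,s,ce=cv2.connectedComponentsWithStats(m)
for i in range(1,n):
    if s[i,4]>300:
        P=np.array([depth(c,u,v) for v,u in np.argwhere(l==i)])
        t=P[(P[:,2]>.043)&(P[:,2]<.05)]
        if len(t)>100:
            (x,y),r=cv2.minEnclosingCircle(np.float32(t[:,:2])); print(ce[i],len(t),t.mean(0),'circ',x,y,r,togo(o,(x,y,.056)))
E
```

```text
8.3 [0.48014512 0.0625508  0.23223347]
[583.62330905 218.13735692] 305 [0.56239216 0.26199273 0.04522445] circ 0.560974657535553 0.2632831335067749 0.012740086764097214 [-0.06047018  0.86376943  0.70456202]
[349.1618705  236.49820144] 138 [0.52006357 0.06893472 0.04519629] circ 0.5175253748893738 0.06823849678039551 0.012429414317011833 [-0.13527194  0.06797512  0.70490199]
[188.9559402  247.54602675] 657 [ 0.48348585 -0.06200635  0.04536041] circ 0.4838862717151642 -0.06247970089316368 0.012260602787137032 [-0.16820341 -0.47092826  0.70513258]
```

View pics/w3.png

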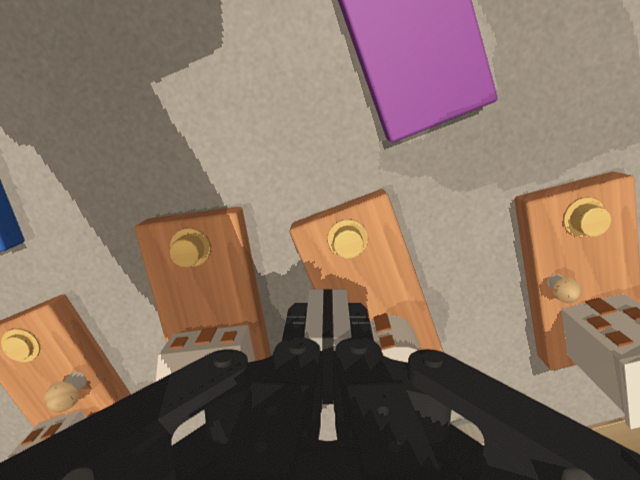

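Tower cap at (349,238), the church cap now sunk at (18,346); tower and cottage undisturbed.

Call:
drive_tool(slide=[[-0.07,0.03,0.06],[-0.13,0.07,0.18],[-0.14,0.07,0.32],[-0.14,0.07,0.46],[-0.14,0.07,0.58],[-0.14,0.07,0.66],[-0.14,0.07,0.7],[-0.14,0.07,0.7]], rotation=[[0,0,0],[0,0,0],[0,0,0],[0,0,0],[0,0,0],[0,0,0],[0,0,0],[0,0,0]])

```text
clock: 9.3
eef_pos: [0.5185, 0.0682, 0.0569]
tool_rot: [0.156, 0.988, -0.0, -0.001]
ft_force: [-0.3, 0.8, -0.4]
grip_width: -0.0002
grasp_force: 0.0
```

Call:
drive_tool(slide=[[0,0,0.02],[0,0,0.035],[0,0,0.048],[0,0,0.06],[0,0,0.07],[0,0,0.078],[0,0,0.084],[0,0,0.087]], rotation=[[0,0,0],[0,0,0],[0,0,0],[0,0,0],[0,0,0],[0,0,0],[0,0,0],[0,0,0]])

```text
clock: 10.3
eef_pos: [0.5191, 0.0687, 0.0358]
tool_rot: [0.156, 0.988, 0.0, 0.0]
ft_force: [-1.8, -0.1, 6.1]
grip_width: 0.0003
grasp_force: 2.7
```

Bottomed too (6.1 N). Lift and draw back.

Call:
drive_tool(slide=[[0,0,-0.03],[0,0,-0.12],[0,0,-0.26],[0,0,-0.42],[0,0,-0.58],[0,0,-0.7],[0,0,-0.77],[0,0,-0.79]], rotation=[[0,0,0],[0,0,0],[0,0,0],[0,0,0],[0,0,0],[0,0,0],[0,0,0],[0,0,0]])

```text
clock: 11.3
eef_pos: [0.5191, 0.0687, 0.2343]
tool_rot: [0.156, 0.988, 0.0, 0.001]
ft_force: [0.0, 0.5, -0.8]
grip_width: -0.0002
grasp_force: 0.0
```

Call:
drive_tool(slide=[[0.05,0,0],[0.15,0,0],[0.27,0,0],[0.4,0,0],[0.5,0,0],[0.57,0,0],[0.6,0,0],[0.6,0,0]], rotation=[[0,0,0],[0,0,0],[0,0,0],[0,0,0],[0,0,0],[0,0,0],[0,0,0],[0,0,0]])

```text
clock: 12.3
eef_pos: [0.376, 0.115, 0.233]
tool_rot: [0.155, 0.988, -0.0, 0.0]
ft_force: [-0.6, -0.4, -0.3]
grip_width: -0.0
grasp_force: 0.0
```

```bash
python3 - <<'E'
from h import *
from workcell import bot
import pickle
d=pickle.load(open('d.pkl','rb'))['side']; c=bot.camera('side')
for k,(u,v) in dict(church=(322,298),cottage=(284,254),tower=(284,224),town=(285,186)).items():
    r=[]
    for q in(d,c):
        m=brass(q); P=np.array([depth(q,x,y)[2] for x in range(u-12,u+13) for y in range(v-12,v+13) if m[y,x]]); r.append(np.sort(P)[-30:].mean().round(4))
    print(k,r)
cv2.imwrite('pics/end.png',np.vstack([q['image'][140:330,180:440] for q in (d,c)])[:,:,::-1].repeat(1,0))
E
```

```text
church [np.float64(0.0491), np.float64(0.0391)]
cottage [np.float64(0.0492), np.float64(0.0748)]
tower [np.float64(0.0483), np.float64(0.038)]
town [np.float64(0.0479), np.float64(0.0997)]
```

View pics/end.png

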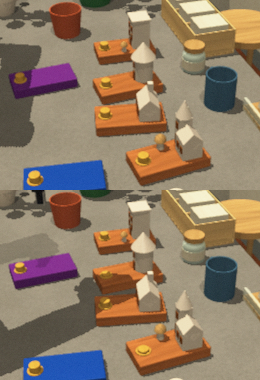

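Before (top) and after (bottom): the church and tower caps are 10 mm lower. Houses and ornaments have not moved. The cottage and townhouse caps still look up; their odd readings probably come from the brass mask, with the cottage cap now in the arm's shadow.

```bash
python3 -c "
from workcell import bot
print(bot.job_done())"
```

```text
the job is handed in; nothing more can be done
None
```

The church's switch and then the round tower's switch are pushed fully down (both caps measured 10 mm lower), the cottage and townhouse switches were never touched, nothing was seen to move, the hand is drawn back clear, and the job is handed in with no verdict returned.

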